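# Spread the heaped bread rolls over the sheet pan

## Robot

A 7-joint arm with a two-finger parallel gripper is mounted at the origin on the work surface. World frame = base frame: x ahead of the robot, y to its left, z up, the work surface at z = 0. Lengths are in m, angles in degrees, forces in N, time in s.
With the tool pointing down it reaches from about 0.425 to 0.875 m from the base axis. Payload 4.7 kg.
Tool frame: the origin (TCP) lies at the very end of the fingers, on their centre line; the grasp point (between the pads) lies env.grip_point_offset behind it (env.grip_point_offset is the distance from the TCP to the grasp point, in m); z points along the fingers, y is the direction in which the jaws open and shut (so a half turn about z gives the same grasp; the last joint's range is limited). The gripper opens to 87 mm and grips with 3 to 60 N. Pads are 19 mm wide; open, the fingers measure 117 mm over their backs; the gripper's body (75 mm by 190 mm) begins 51 mm behind the grasp point.
Start: joints at [67.729, 18.392, -4.016, 83.108, 1.295, 78.541, -3.26], TCP at [0.255, -0.598, 0.186] pointing down, gripper open.
Joint ranges: [-163.93, 163.93], [-17.29, 119.83], [-79.2, 71.16], [3.27, 140.29], [-89.18, 269.18], [5.43, 117.66], [-154.24, 154.24]. Speed limits (degrees/s): [147.25, 147.25, 180, 180, 180, 180, 180].

## Interface

Orientations are given as [roll, pitch, yaw] about the fixed x, y, z axes, in that order (R = Rz(yaw) Ry(pitch) Rx(roll)).
In Python, from cell import env gives the robot as it stands.
- The arm moves only by the tool send_rows, never from a script. Its argument "plan" is a list of rows, each a list of 7 numbers: the finger opening in mm, from 0 to 87, then the shift along the tool's x, y, z in mm, then the turn, a rotation vector about the tool's x, y, z in rad. A call has 1 to 12 rows; each row shifts and turns the commanded pose from where the row before left it, along the tool's axes as they then stand; what a row does not reach is not made up. A row lasts 1/10 s, in which the tool goes at most 50 mm and 8.59 degrees, less where a joint would pass 70% of its speed; a pose out of reach is approached as far as the arm can. A call is refused whole if a number of a shift passes 50 or a number of a turn 0.15, either way. A call with a gripper value outside its range is refused whole. The fingers move at their own pace and stop on an object; "grip_force" is the grip in N (left out, the last holds). Time passes only in rows, so rows that do not move let the fingers close. It gives the time, the measured TCP pose, the force and the opening at its end, in the units of the state.
- env.get_obs(): the state, without advancing time (a new reading comes with each control period).
- env.read_camera(name): name is "scene" or "side" or "wrist"; returns the picture (420x560x3 uint8, red, green, blue); there is no depth.
- env.get_calibration(name): a dict with "fx", "fy", "cx", "cy" (pixels), "extrinsics" (4x4, takes a point from camera to world coordinates). Camera axes: x right, y down, z forward; pixel columns grow to the right and rows downward; lengths in m; the calibration is good to about 2 mm. A picture is of the moment at which its call begins: read the wrist's pose just before it. get_calibration takes no time and is no camera call; for the wrist camera it gives the pose at the moment of the call.
- env.sign_off(): hands the job in, once; it reports no verdict.
Trained networks look in the newest picture that a camera, given by its name, has taken for a name from the list of things; names that differ only in an ending like _2 or _b are one class to them, and where a whole thing is asked for, a point or a joint stands for the part that bears it (a point fixed in the world has none). Each returns a list of dicts, best first, with "confidence" (0 to 1); they miss things now and then, are a little off and sometimes report something else, mostly with a low value. They report only what shows in the picture. A call takes as long as a camera call. They do not tell look-alikes from the thing itself.
- env.regions_of(camera, query): "region" (420x560 bool, what is visible of it) and "rect" ([left, top, right, bottom] in pixels, round what is visible of it).
The state is a dict: "time_s": time; "qpos": joint angles; "joint_velocities": joint speeds; "effort": joint torques, N m; "tool_pos": TCP position; "tool_rot": TCP orientation; "force": force on the tool from outside, world axes, zero at the start; "wrist_torque": the same for the moment, N m; "grip_width": finger opening in m.
Only numpy, scipy, OpenCV 4.12 (cv2) and the standard library are available. Lean on these libraries where they do the work, as an engineer would, in place of code of your own. Each camera call takes 0.05 s, during which the arm holds its last target. There are 200 camera calls.

## Task

The bread rolls lie in a heap on the sheet pan: spread all five out into one even layer for the oven, each lying flat side (pale base) down on the pan, none touching another, with at least a good finger's breadth (20 mm) between rolls that lie side by side and no quarter of the pan left empty. Keep every roll on the pan, off the counter, and leave the bottle, the candle and the mug where they stand.

Things in the scene. Friction and masses are not known exactly. Their poses are not given: they have to be found in the camera images.
- tray: aluminium sheet pan fixed to the counter, outside 300 (own x) x 460 (own y) x 22 high, open above; floor and walls 4 thick. Origin: centre of its underside.
- tray_in (a point): centre of the pan's inner floor (4 above the counter), axes as the pan's; the inner floor is 292 (x) x 452 (y), the rim stands 18 above it.
- roll_a: rigid crusty bread roll, 110 (own x) x 62 (own y) x 40 (own z), about 110 g; dark slashed crown (98 x 50) on +z, pale flat base on -z. Origin at its CENTRE. z up: lies flat side down; z level: stands on its long side, 62 tall, 40 thick. Starts flat, in a tight row of three with b and c (gaps 1 to 4): the one on the tray's -y side.
- roll_b: rigid crusty bread roll, 110 (own x) x 62 (own y) x 40 (own z), about 110 g; dark slashed crown (98 x 50) on +z, pale flat base on -z. Origin at its CENTRE. z up: lies flat side down; z level: stands on its long side, 62 tall, 40 thick. Starts flat, the middle one of the tight row of three.
- roll_c: rigid crusty bread roll, 110 (own x) x 62 (own y) x 40 (own z), about 110 g; dark slashed crown (98 x 50) on +z, pale flat base on -z. Origin at its CENTRE. z up: lies flat side down; z level: stands on its long side, 62 tall, 40 thick. Starts flat, the one on the tray's +y side of the tight row of three.
- roll_d: rigid crusty bread roll, 110 (own x) x 62 (own y) x 40 (own z), about 110 g; dark slashed crown (98 x 50) on +z, pale flat base on -z. Origin at its CENTRE. z up: lies flat side down; z level: stands on its long side, 62 tall, 40 thick. Starts standing on its long side on top of the row of three, turned any way.
- roll_e: rigid crusty bread roll, 110 (own x) x 62 (own y) x 40 (own z), about 110 g; dark slashed crown (98 x 50) on +z, pale flat base on -z. Origin at its CENTRE. z up: lies flat side down; z level: stands on its long side, 62 tall, 40 thick. Starts standing on its long side on the pan's floor, beside the row's +x ends (gap 4 to 10), its base facing the row.
- bottle: bystander: upright dark green bottle, 76 across, 270 tall; origin: centre of its underside.
- candle: bystander: squat apricot glass candle holder, 92 across, 80 tall; origin: centre of its underside.
- mug: bystander: amber beer mug, 80 across with a handle, 120 tall; origin: centre of its underside.
Mind the look-alikes: they are no part of the job. What is shaped like the roll_e but blue or green is not meant.

How it is judged (in metres and radians):
At the end, for the whole second after the job is handed in: All rolls at rest on the pan's floor, flat side down (own z within 0.12 rad of up, centre 14 to 25 mm above tray_in), none touching, centres over 82 mm apart; each quarter of the pan (beyond 20 mm in tray_in x and 30 mm in y, either sign) holds a roll's centre (z of roll_a in the frame of tray_in between 0.014 and 0.025 m and x of roll_a in the frame of tray_in between -0.146 and 0.146 m and y of roll_a in the frame of tray_in between -0.226 and 0.226 m and angle between each of roll_a, roll_b, roll_c, roll_d, roll_e's own z axis and vertical below 0.12 rad and linear speed of each of roll_a, roll_b, roll_c, roll_d, roll_e below 0.02 m/s and z of roll_b in the frame of tray_in between 0.014 and 0.025 m and x of roll_b in the frame of tray_in between -0.146 and 0.146 m and y of roll_b in the frame of tray_in between -0.226 and 0.226 m and z of roll_c in the frame of tray_in between 0.014 and 0.025 m and x of roll_c in the frame of tray_in between -0.146 and 0.146 m and y of roll_c in the frame of tray_in between -0.226 and 0.226 m and z of roll_d in the frame of tray_in between 0.014 and 0.025 m and x of roll_d in the frame of tray_in between -0.146 and 0.146 m and y of roll_d in the frame of tray_in between -0.226 and 0.226 m and z of roll_e in the frame of tray_in between 0.014 and 0.025 m and x of roll_e in the frame of tray_in between -0.146 and 0.146 m and y of roll_e in the frame of tray_in between -0.226 and 0.226 m and horizontal distance between roll_a and roll_b above 0.082 m and contact force between roll_a and roll_b below 0.03 N and horizontal distance between each of roll_a, roll_b and roll_c above 0.082 m and contact force between each of roll_a, roll_b and roll_c below 0.03 N and horizontal distance between each of roll_a, roll_b, roll_c and roll_d above 0.082 m and contact force between each of roll_a, roll_b, roll_c and roll_d below 0.03 N and horizontal distance between each of roll_a, roll_b, roll_c, roll_d and roll_e above 0.082 m and contact force between each of roll_a, roll_b, roll_c, roll_d and roll_e below 0.03 N and ((x of roll_a in the frame of tray_in above 0.02 m and y of roll_a in the frame of tray_in above 0.03 m) or (x of roll_b in the frame of tray_in above 0.02 m and y of roll_b in the frame of tray_in above 0.03 m) or (x of roll_c in the frame of tray_in above 0.02 m and y of roll_c in the frame of tray_in above 0.03 m) or (x of roll_d in the frame of tray_in above 0.02 m and y of roll_d in the frame of tray_in above 0.03 m) or (x of roll_e in the frame of tray_in above 0.02 m and y of roll_e in the frame of tray_in above 0.03 m)) and ((x of roll_a in the frame of tray_in above 0.02 m and y of roll_a in the frame of tray_in below -0.03 m) or (x of roll_b in the frame of tray_in above 0.02 m and y of roll_b in the frame of tray_in below -0.03 m) or (x of roll_c in the frame of tray_in above 0.02 m and y of roll_c in the frame of tray_in below -0.03 m) or (x of roll_d in the frame of tray_in above 0.02 m and y of roll_d in the frame of tray_in below -0.03 m) or (x of roll_e in the frame of tray_in above 0.02 m and y of roll_e in the frame of tray_in below -0.03 m)) and ((x of roll_a in the frame of tray_in below -0.02 m and y of roll_a in the frame of tray_in above 0.03 m) or (x of roll_b in the frame of tray_in below -0.02 m and y of roll_b in the frame of tray_in above 0.03 m) or (x of roll_c in the frame of tray_in below -0.02 m and y of roll_c in the frame of tray_in above 0.03 m) or (x of roll_d in the frame of tray_in below -0.02 m and y of roll_d in the frame of tray_in above 0.03 m) or (x of roll_e in the frame of tray_in below -0.02 m and y of roll_e in the frame of tray_in above 0.03 m)) and ((x of roll_a in the frame of tray_in below -0.02 m and y of roll_a in the frame of tray_in below -0.03 m) or (x of roll_b in the frame of tray_in below -0.02 m and y of roll_b in the frame of tray_in below -0.03 m) or (x of roll_c in the frame of tray_in below -0.02 m and y of roll_c in the frame of tray_in below -0.03 m) or (x of roll_d in the frame of tray_in below -0.02 m and y of roll_d in the frame of tray_in below -0.03 m) or (x of roll_e in the frame of tray_in below -0.02 m and y of roll_e in the frame of tray_in below -0.03 m))).
It fails at once if a roll leaves the pan ((z of roll_a in the frame of tray_in below 0.035 m and (x of roll_a in the frame of tray_in above 0.15 m or x of roll_a in the frame of tray_in below -0.15 m or y of roll_a in the frame of tray_in above 0.23 m or y of roll_a in the frame of tray_in below -0.23 m)) or (z of roll_b in the frame of tray_in below 0.035 m and (x of roll_b in the frame of tray_in above 0.15 m or x of roll_b in the frame of tray_in below -0.15 m or y of roll_b in the frame of tray_in above 0.23 m or y of roll_b in the frame of tray_in below -0.23 m)) or (z of roll_c in the frame of tray_in below 0.035 m and (x of roll_c in the frame of tray_in above 0.15 m or x of roll_c in the frame of tray_in below -0.15 m or y of roll_c in the frame of tray_in above 0.23 m or y of roll_c in the frame of tray_in below -0.23 m)) or (z of roll_d in the frame of tray_in below 0.035 m and (x of roll_d in the frame of tray_in above 0.15 m or x of roll_d in the frame of tray_in below -0.15 m or y of roll_d in the frame of tray_in above 0.23 m or y of roll_d in the frame of tray_in below -0.23 m)) or (z of roll_e in the frame of tray_in below 0.035 m and (x of roll_e in the frame of tray_in above 0.15 m or x of roll_e in the frame of tray_in below -0.15 m or y of roll_e in the frame of tray_in above 0.23 m or y of roll_e in the frame of tray_in below -0.23 m))).
It fails at once if a bystander (bottle, candle, mug) is moved by more than 30 mm or tipped (distance of any of bottle, candle, mug from where it was at the start of the episode above 0.03 m or angle between any of bottle, candle, mug's own z axis and vertical above 0.3 rad).
It also fails if it takes over 69 s, if anything falls off the work surface, if the arm or the gripper's body presses on something with over 40 N, if the wrist force passes 120 N, or if a joint passes its speed limit or range.

## Working session

There is one attempt and no reset: what is moved stays moved. The work goes in short steps, Python scripts to look and compute and a tool call to move; the robot and the scene stay as the last step left them, time stands still between calls to the robot, and variables do not carry over. Pictures are saved under pics/ and viewed, about 8 in all and at most 12, crops included, and the job is handed in when it is done.

Besides the shell and the picture viewer there is one more tool, called after "Emit:" as a command line: name --pt "numbers of a row" for each row, then --argument value for the rest. send_rows: Moves the arm, as the interface text tells. Its arguments: {"type":"object","properties":{"plan":{"type":"array"},"grip_force":{"type":"number"}},"required":["plan"]}

```bash
ls; mkdir -p pics
python3 - <<'E'
from cell import env
import cv2,numpy as np
o=env.get_obs(); print(o, env.grip_point_offset)
a=env.read_camera("scene"); b=env.read_camera("side")
cv2.imwrite("pics/s0.png",a[:,:,::-1]);cv2.imwrite("pics/d0.png",b[:,:,::-1])
for c in("scene","side"):
    k=env.get_calibration(c);print(c,k['fx'],k['cx'],k['cy'],np.round(k['extrinsics'],3).tolist())
    for q in("tray","roll_a","roll_d","roll_e"):
        for r in env.regions_of(c,q): print(c,q,r['rect'],round(r['confidence'],2),r['region'].sum())
E
```

```text
pics
{'time_s': 0.0, 'qpos': array([67.7285529 , 18.44006388, -4.0167803 , 83.17591354,  1.29637062,
       78.54135345, -3.25939707]), 'joint_velocities': array([ 0.03753951,  0.016863  ,  0.05305394,  0.01203094, -0.11916342,
       -0.10303686, -0.00317462]), 'effort': array([-2.96711187e-05, -4.91296363e+01, -4.03870884e-01, -3.12527168e+01,
       -6.38241973e-02,  4.37527313e-02,  1.89922807e-04]), 'tool_pos': array([ 0.25450599, -0.59740828,  0.18464153]), 'tool_rot': array([-1.79887997e+02,  6.77867172e-03,  2.30832875e+01]), 'force': array([-0.524411  , -0.31969269, -0.51514664]), 'wrist_torque': array([-0.01112938,  0.01127805, -0.03642715]), 'grip_width': 0.08703081865547259} 0.0187
scene 418.7401955450936 276.8423793850173 213.01158787601418 [[0.038, 0.704, -0.709, 1.336], [0.999, -0.024, 0.03, -0.035], [0.004, -0.71, -0.704, 0.861], [0.0, 0.0, 0.0, 1.0]]
scene tray [176.0, 186.7, 360.0, 289.0] 0.97 11740
scene roll_a [226.9, 199.3, 247.6, 236.7] 0.94 567
scene roll_a [358.7, 179.1, 399.2, 207.6] 0.93 791
scene roll_a [366.0, 283.3, 414.0, 320.2] 0.85 1208
scene roll_a [2
[... 1876 characters left out ...]
 806
side roll_d [181.3, 187.7, 212.0, 222.8] 0.83 715
side roll_d [282.2, 205.6, 318.7, 219.1] 0.69 323
side roll_d [166.5, 226.6, 202.3, 265.7] 0.68 789
side roll_d [283.2, 218.4, 324.5, 245.1] 0.6 797
side roll_d [314.2, 291.9, 338.4, 338.0] 0.6 775
side roll_d [277.4, 185.8, 312.2, 205.6] 0.49 112
side roll_e [172.8, 267.4, 192.4, 314.5] 0.93 805
side roll_e [286.0, 185.0, 325.2, 214.4] 0.89 806
side roll_e [181.3, 187.7, 212.0, 222.8] 0.83 715
side roll_e [282.2, 205.6, 318.7, 219.1] 0.69 323
side roll_e [166.5, 226.6, 202.3, 265.7] 0.68 789
side roll_e [283.2, 218.4, 324.5, 245.1] 0.6 797
side roll_e [314.2, 291.9, 338.4, 338.0] 0.6 775
side roll_e [277.4, 185.8, 312.2, 205.6] 0.49 112
```

Run:
```python
import cv2,numpy as np
a=cv2.imread("pics/s0.png");b=cv2.imread("pics/d0.png")
cv2.imwrite("pics/c0.png",np.hstack([cv2.resize(a,(400,300)),cv2.resize(b,(400,300))]))
A=cv2.resize(a[160:310,160:380],None,fx=3.6,fy=3.6,interpolation=2);cv2.imwrite("pics/c1.png",A)
B=cv2.resize(b[150:300,220:360],None,fx=4,fy=4,interpolation=2);cv2.imwrite("pics/c2.png",B)
```

```text
(no output)
```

View pics/c0.png

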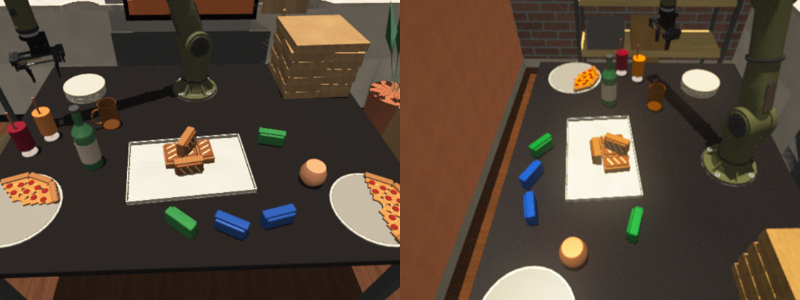

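View pics/c1.png

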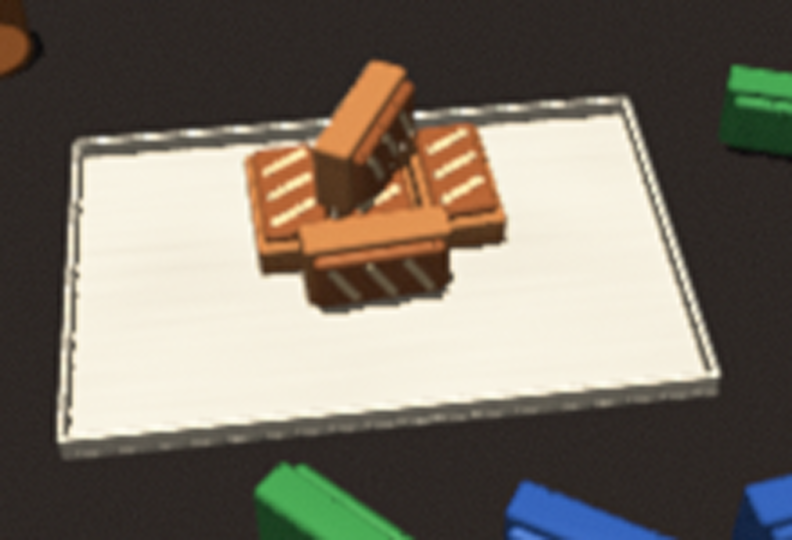

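View pics/c2.png

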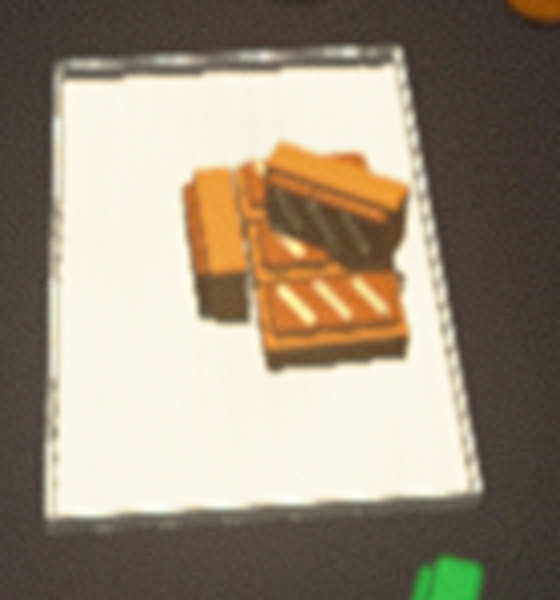

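Counts so far: 3 pictures. The scene shows the pan with the row of three (orange-brown, slashed crowns up), d standing on top (full-image pixel ~(262,195)), and e standing at the row's +x ends (~(264,227)). The look-alikes are the green blocks (272,190 in the small view, and 181,221) and the blue blocks (231,223 and 279,215), all off the pan. The targets are the five orange rolls on the pan; the close crops confirm that.

```bash
cat > h.py <<'E'
from cell import env
import cv2,numpy as np
def ray(c,px,z,k=None):
    k=k or env.get_calibration(c);E=np.array(k['extrinsics'])
    d=E[:3,:3]@np.array([(px[0]-k['cx'])/k['fx'],(px[1]-k['cy'])/k['fy'],1.]);o=E[:3,3]
    return o+d*(z-o[2])/d[2]
E
python3 - <<'E'
from h import *
S=lambda p:(p[0]/3.6+160-.36,p[1]/3.6+160-.36)
D=lambda p:(p[0]/4+220-.37,p[1]/4+150-.37)
def show(n,c,f,pts,z):
    print(n,c,[np.round(ray(c,f(p),z)[:2]*1000).tolist() for p in pts])
show('tray','scene',S,[(72,140),(628,97),(718,376),(60,438)],.022)
show('tray','side',D,[(403,48),(480,492),(48,518),(58,62)],.022)
show('e top','scene',S,[(300,232),(303,257),(452,237),(445,208)],.066)
show('e top','side',D,[(197,168),(237,166),(243,272),(195,275)],.066)
show('d top','scene',S,[(372,60),(409,72),(354,158),(315,150)],.106)
show('d top','side',D,[(283,142),(408,185),(390,215),(265,170)],.106)
show('a crown','scene',S,[(247,158),(264,240)],.044)
show('c crown','scene',S,[(473,123),(498,210)],.044)
show('c crown','side',D,[(262,283),(272,334),(408,322),(400,275)],.044)
E
```

```text
tray scene [[421.0, -283.0], [383.0, 179.0], [682.0, 202.0], [719.0, -253.0]]
tray side [[420.0, -281.0], [385.0, 178.0], [682.0, 203.0], [722.0, -258.0]]
e top scene [[574.0, -91.0], [599.0, -89.0], [583.0, 19.0], [553.0, 16.0]]
e top side [[591.0, -88.0], [560.0, -91.0], [553.0, 18.0], [588.0, 21.0]]
d top scene [[428.0, -36.0], [444.0, -8.0], [539.0, -51.0], [529.0, -79.0]]
d top side [[524.0, -78.0], [431.0, -34.0], [446.0, -4.0], [537.0, -48.0]]
a crown scene [[471.0, -136.0], [560.0, -120.0]]
c crown scene [[436.0, 44.0], [535.0, 57.0]]
c crown side [[539.0, 10.0], [531.0, 58.0], [431.0, 46.0], [435.0, 0.0]]
```

```bash
cat >> h.py <<'E'
from scipy.spatial.transform import Rotation as R
def here():
    o=env.get_obs();return np.array(o['tool_pos']),R.from_euler('xyz',o['tool_rot'],degrees=True),o
def rows(tp,trpy,n,g):
    """n equal rows to pose tp (m), trpy (deg)"""
    p,r,o=here();T=R.from_euler('xyz',trpy,degrees=True);rv=(r.inv()*T).as_rotvec()
    tp=np.array(tp);st=R.from_rotvec(rv/n);q=r
    for i in range(n):
        s=q.inv().apply((tp-p)/n)*1000
        print([g]+[round(float(x),1) for x in s]+[round(float(x),3) for x in rv/n],end=',\n');q=q*st
C=np.array([.5515,-.039]);u=np.array([.9965,.0837]);v=np.array([-.0837,.9965])
def W(lx,ly): return C+u*lx/1000+v*ly/1000
E
python3 - <<'E'
from h import *
for q in("bottle","candle","mug"):
    for c in("scene","side"):
        env.read_camera(c)
        for r in env.regions_of(c,q)[:1]:
            l,t,rr,b=r['rect'];print(q,c,np.round(r['confidence'],2),np.round(r['rect']),np.round(ray(c,((l+rr)/2,b),0),3))
rows([.2545,-.597,.36],[180,0,23.1],5,87)
E
```

```text
bottle scene 0.64 [ 94. 148. 144. 242.] [ 0.566 -0.431  0.   ]
bottle side 0.78 [285.  75. 305. 150.] [ 0.509 -0.37   0.   ]
candle scene 0.88 [419. 222. 460. 263.] [0.669 0.419 0.   ]
candle side 0.85 [224. 330. 261. 373.] [0.633 0.448 0.   ]
mug scene 0.6 [126. 137. 171. 184.] [ 0.324 -0.395  0.   ]
mug side 0.67 [348. 118. 373. 159.] [ 0.271 -0.323  0.   ]
[87, 0.0, -0.2, -34.8, 0.0, 0.0, -0.0],
[87, 0.0, -0.2, -34.8, 0.0, 0.0, -0.0],
[87, 0.0, -0.2, -34.8, 0.0, 0.0, -0.0],
[87, 0.0, -0.2, -34.8, 0.0, 0.0, -0.0],
[87, 0.0, -0.2, -34.8, 0.0, 0.0, -0.0],
```

Emit:
send_rows --pt "87 0 0 -35 0 0 -0.14" --pt "87 0 0 -40 0 0 -0.14" --pt "87 0 0 -40 0 0 -0.14" --pt "87 0 0 -40 0 0 -0.14" --pt "87 0 0 -20 0 0 -0.14" --pt "87 0 0 0 0 0 -0.14"

```text
time_s: 1.7
tool_pos: [0.2555, -0.5992, 0.3655]
tool_rot: [179.7, 0.3, 71.5]
force: [0.3, -0.3, -0.7]
grip_width: 0.087
```

Run:
```python
from h import *
print(here())
rows([.486,-.038,.22],[180,0,156],12,87)
```

```text
(array([ 0.25546346, -0.5992429 ,  0.36550018]), Rotation.from_matrix(array([[ 0.31678553,  0.94849181,  0.00319746],
                            [ 0.94848154, -0.31675913, -0.00681337],
                            [-0.0054496 ,  0.00519111, -0.99997168]])), {'time_s': 1.7, 'qpos': array([71.42464359, 17.82877339, -9.6673998 , 63.80153642,  2.99741275,
       98.16477434, 44.19357536]), 'joint_velocities': array([ 6.88641284,  1.6347229 , -9.69063407,  3.86991991,  3.1609554 ,
       -1.3186267 , 77.5837782 ]), 'effort': array([ -0.56849616, -48.75449538,  -0.6553092 , -32.13979125,
        -0.05540607,   0.28490508,  -1.42612986]), 'tool_pos': array([ 0.25546346, -0.5992429 ,  0.36550018]), 'tool_rot': array([179.70256571,   0.31224059,  71.53107775]), 'force': array([ 0.32769984, -0.31799291, -0.72057125]), 'wrist_torque': array([ 0.01544662, -0.06926327,  0.05733295]), 'grip_width': 0.0869593330939939})
[87, 50.5, 3.3, 11.9, 0.0, 0.001, -0.123],
[87, 49.7, 9.5, 11.9, 0.0, 0.001, -0.123],
[87, 48.2, 15.5, 11.9, 0.0, 0.001, -0.123],
[87, 45.9, 21.3, 12.0, 0.0, 0.001, -0.123],
[87, 42.9, 26.8, 12.0, 0.0, 0.001, -0.123],
[87, 39.3, 31.8, 12.0, 0.0, 0.001, -0.123],
[87, 35.1, 36.4, 12.1, 0.0, 0.001, -0.123],
[87, 30.4, 40.4, 12.1, 0.0, 0.001, -0.123],
[87, 25.2, 43.9, 12.1, 0.0, 0.001, -0.123],
[87, 19.6, 46.6, 12.1, 0.0, 0.001, -0.123],
[87, 13.7, 48.7, 12.1, 0.0, 0.001, -0.123],
[87, 7.7, 50.0, 12.1, 0.0, 0.001, -0.123],
```

Emit:
send_rows --pt "87 43 3 6 0 0 -0.105" --pt "87 43 7 6 0 0 -0.105" --pt "87 42 12 10 0 0 -0.105" --pt "87 40 16 10 0 0 -0.105" --pt "87 39 20 12 0 0 -0.105" --pt "87 36 24 12 0 0 -0.105" --pt "87 34 28 12 0 0 -0.105" --pt "87 30 31 12 0 0 -0.105" --pt "87 27 34 12 0 0 -0.105" --pt "87 23 37 12 0 0 -0.105" --pt "87 19 39 12 0 0 -0.105" --pt "87 15 41 12 0 0 -0.105"

```text
time_s: 2.9
tool_pos: [0.4543, -0.1142, 0.2326]
tool_rot: [-180.0, 0.1, 143.6]
force: [1.8, -0.2, -0.7]
grip_width: 0.0865
```

Run:
```python
from h import *
print(here()[2]['qpos'],here()[2]['tool_rot'])
rows([.486,-.038,.22],[180,0,156],3,87)
```

```text
[ 49.3389521   -4.53344581 -36.03245232 102.44599353  -2.64153888
  81.17006707  67.42278686] [-1.79973770e+02  7.83498074e-02  1.43628028e+02]
[87, 6.6, 26.7, 4.2, -0.0, 0.0, -0.072],
[87, 4.6, 27.1, 4.2, -0.0, 0.0, -0.072],
[87, 2.7, 27.4, 4.2, -0.0, 0.0, -0.072],
```

Emit:
send_rows --pt "87 4 24 0 0 0 -0.05" --pt "87 3 20 0 0 0 -0.05" --pt "87 0 0 0 0 0 0"

```text
time_s: 3.2
tool_pos: [0.4749, -0.0738, 0.2335]
tool_rot: [179.9, 0.1, 149.4]
force: [-0.3, -0.2, -0.1]
grip_width: 0.087
```

Run:
```python
from h import *
a=env.read_camera("wrist");k=env.get_calibration("wrist");print(here()[0],here()[2]['tool_rot'],k['fx'],k['cx'],k['cy'],np.round(k['extrinsics'],3).tolist())
import pickle;pickle.dump(k,open('kw.pkl','wb'))
cv2.imwrite("pics/w1.png",a[:,:,::-1])
rows([.486,-.038,.22],[180,0,156],2,87)
```

```text
[ 0.47422999 -0.07607167  0.23334443] [-1.79990486e+02  5.08820038e-02  1.49153658e+02] 371.5911299642674 280.4054179829844 213.51967962218134 [[0.514, 0.816, 0.264, 0.401], [0.858, -0.489, -0.159, -0.032], [-0.001, 0.308, -0.951, 0.433], [0.0, 0.0, 0.0, 1.0]]
[87, 4.7, 19.4, 6.7, -0.0, 0.0, -0.06],
[87, 3.5, 19.6, 6.7, -0.0, 0.0, -0.06],
```

View pics/w1.png

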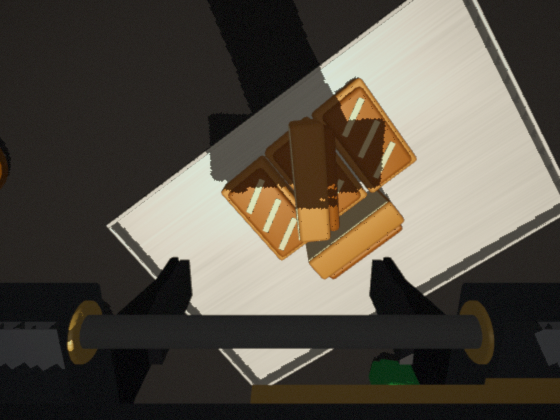

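Run:
```python
from h import *
import pickle;k=pickle.load(open('kw.pkl','rb'))
def show(n,pts,z):
    w=[ray('',p,z,k)[:2] for p in pts];print(n,[np.round(x*1000).tolist() for x in w],'local',[np.round([(x-C)@u*1000,(x-C)@v*1000]).tolist() for x in w])
show('tray',[(107,226),(255,384)],.022)
show('d',[(290,121),(325,120),(330,240),(299,241)],.106)
show('e',[(310,263),(398,205),(404,220),(318,278)],.066)
show('a base',[(222,193),(283,260)],.03)
show('c base',[(358,78),(417,158)],.03)
```

```text
tray [[424.0, -284.0], [707.0, -256.0]] local [[-148.0, -233.0], [137.0, -230.0]]
d [[425.0, -37.0], [439.0, -11.0], [539.0, -60.0], [524.0, -86.0]] local [[-126.0, 13.0], [-109.0, 38.0], [-15.0, -20.0], [-31.0, -44.0]]
e [[568.0, -95.0], [557.0, 15.0], [575.0, 14.0], [588.0, -96.0]] local [[12.0, -57.0], [10.0, 54.0], [28.0, 51.0], [32.0, -60.0]]
a base [[459.0, -143.0], [564.0, -127.0]] local [[-101.0, -96.0], [5.0, -88.0]]
c base [[429.0, 43.0], [535.0, 61.0]] local [[-115.0, 92.0], [-8.0, 101.0]]
```

Run:
```python
from h import *
rows([.485,-.041,.110],[180,0,155],4,87)
```

```text
[87, 2.2, 8.9, 30.8, -0.0, 0.0, -0.026],
[87, 2.0, 9.0, 30.8, -0.0, 0.0, -0.026],
[87, 1.7, 9.0, 30.8, -0.0, 0.0, -0.026],
[87, 1.5, 9.1, 30.8, -0.0, 0.0, -0.026],
```

Emit:
send_rows --pt "87 2 12 20 0 0 -0.03" --pt "87 2 12 25 0 0 -0.03" --pt "87 2 12 25 0 0 -0.03" --pt "87 1 0 30 0 0 -0.01" --pt "87 0 0 25 0 0 0" --pt "87 0 0 20 0 0 0" --pt "87 0 0 14 0 0 0" --pt "87 0 0 0 0 0 0" --grip_force 20

```text
time_s: 4.05
tool_pos: [0.4835, -0.0428, 0.0721]
tool_rot: [-179.9, -0.2, 154.7]
force: [-0.6, 0.3, -0.0]
grip_width: 0.0868
```

Emit:
send_rows --pt "30 0 0 0 0 0 0" --pt "30 0 0 0 0 0 0" --pt "30 0 0 0 0 0 0" --pt "30 0 0 0 0 0 0" --pt "30 0 0 -20 0 0 0" --pt "30 0 0 -40 0 0 0" --pt "30 0 0 -40 0 0 0" --pt "30 0 0 0 0 0 0" --grip_force 20

```text
time_s: 4.85
tool_pos: [0.489, -0.0412, 0.1795]
tool_rot: [179.9, 0.6, 154.9]
force: [0.9, -0.5, 0.2]
grip_width: 0.0334
```

Run:
```python
from h import *
def tcp(P,th,d=.0,depth=.030):
    # tool axis leaning toward -u by th; P=base edge on floor; TCP 'depth' from P along roll, 20mm off base plane to +u side
    t=np.radians(th);x=-depth*np.sin(t)+.02*np.cos(t);z=depth*np.cos(t)+.02*np.sin(t)
    p=P+u*x;return [p[0],p[1],.004+z+d]
for lx,ly in((119,140),(119,-130)):
    print(tcp(W(lx,ly),38), (R.from_euler('xyz',[180,0,94.8],degrees=True)*R.from_rotvec([-np.radians(38),0,0])).as_euler('xyz',degrees=True))
p=tcp(W(119,140),38,.06);print(here()[0])
rows([p[0],p[1],.20],[180,0,94.8],8,30)
```

```text
[np.float64(0.6556653545145213), np.float64(0.11024350403699494), np.float64(0.039953552114714824)] [ 1.42000000e+02 -1.27222187e-14  9.48000000e+01]
[np.float64(0.6782643545145214), np.float64(-0.1588114959630051), np.float64(0.039953552114714824)] [ 1.42000000e+02 -1.27222187e-14  9.48000000e+01]
[ 0.48899824 -0.04116194  0.17952953]
[30, -10.9, 26.0, -2.4, 0.001, 0.001, 0.131],
[30, -7.4, 27.2, -2.4, 0.001, 0.001, 0.131],
[30, -3.7, 27.9, -2.5, 0.001, 0.001, 0.131],
[30, -0.1, 28.2, -2.5, 0.001, 0.001, 0.131],
[30, 3.6, 27.9, -2.5, 0.001, 0.001, 0.131],
[30, 7.2, 27.2, -2.5, 0.001, 0.001, 0.131],
[30, 10.7, 26.0, -2.5, 0.001, 0.001, 0.131],
[30, 14.0, 24.4, -2.6, 0.001, 0.001, 0.131],
```

Run:
```python
from h import *
a=env.read_camera("wrist");b=env.read_camera("side");o=here()[2];print(o['grip_width'],o['force'])
cv2.imwrite("pics/w2.png",np.hstack([cv2.resize(a,(400,300)),cv2.resize(b[130:310,180:420],(400,300))])[:,:,::-1])
```

```text
0.031191984995730372 [ 0.01520273  0.27868081 -0.78869891]
```

View pics/w2.png

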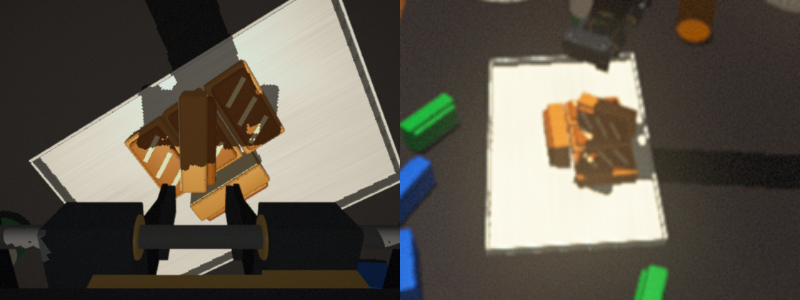

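Picture 5 shows d still standing on the row, around (265,200) in the wrist image. The fingers were still closing when I lifted, at about 70 mm/s. I'll re-measure d, reopen and retry.

Run:
```python
from h import *
for p in[(180,92),(213,92),(207,192),(180,190)]:
    print(np.round(ray('wrist',(p[0]*1.4,p[1]*1.4),.106)*1000))
rows([.484,-.042,.073],[180,0,154.5],6,87)
```

```text
[422. -33. 106.]
[436.  -4. 106.]
[533. -55. 106.]
[518. -81. 106.]
[87, 0.3, -0.3, 17.0, -0.0, 0.0, 0.001],
[87, 0.3, -0.3, 17.0, -0.0, 0.0, 0.001],
[87, 0.2, -0.3, 17.0, -0.0, 0.0, 0.001],
[87, 0.2, -0.3, 17.0, -0.0, 0.0, 0.001],
[87, 0.2, -0.3, 17.0, -0.0, 0.0, 0.001],
[87, 0.2, -0.3, 17.0, -0.0, 0.0, 0.001],
```

Emit:
send_rows --pt "87 0 0 0 0 0 0" --pt "87 0 0 0 0 0 0" --pt "87 0 0 0 0 0 0" --pt "87 0 0 0 0 0 0" --pt "87 0 0 0 0 0 0" --pt "87 2 0 10 0 0 0" --pt "87 2 0 20 0 0 0" --pt "87 0 0 20 0 0 0" --pt "87 0 0 20 0 0 0" --pt "87 0 0 20 0 0 0" --pt "87 0 0 14 0 0 0" --pt "30 0 0 0 0 0 0"

```text
time_s: 6.15
tool_pos: [0.4794, -0.039, 0.0675]
tool_rot: [-180.0, -0.2, 154.9]
force: [-0.1, 0.8, 0.4]
grip_width: 0.0837
```

Emit:
send_rows --pt "30 0 0 0 0 0 0" --pt "30 0 0 0 0 0 0" --pt "30 0 0 0 0 0 0" --pt "30 0 0 0 0 0 0" --pt "30 0 0 0 0 0 0" --pt "30 0 0 0 0 0 0" --pt "30 0 0 0 0 0 0" --pt "30 0 0 0 0 0 0"

```text
time_s: 6.95
tool_pos: [0.4814, -0.0394, 0.0697]
tool_rot: [-180.0, 0.0, 154.9]
force: [0.1, 1.3, 0.2]
grip_width: 0.0314
```

Emit:
send_rows --pt "30 0 0 0 0 0 0" --pt "30 0 0 -10 0 0 0" --pt "30 0 0 -30 0 0 0" --pt "30 0 0 -40 0 0 0" --pt "30 0 0 -20 0 0 0"

```text
time_s: 7.45
tool_pos: [0.4831, -0.0392, 0.1736]
tool_rot: [180.0, 0.3, 154.9]
force: [0.8, 0.0, 0.2]
grip_width: 0.0302
```

Run:
```python
from h import *
a=env.read_camera("wrist");b=env.read_camera("scene");o=here()[2];print(o['grip_width'],o['force'],o['tool_pos'])
cv2.imwrite("pics/w3.png",np.hstack([cv2.resize(a,(400,300)),cv2.resize(b[130:310,150:390],(400,300))])[:,:,::-1])
```

```text
0.029871462774482736 [-1.12020468  0.58909419  0.45519634] [ 0.48402474 -0.03945982  0.17373252]
```

View pics/w3.png

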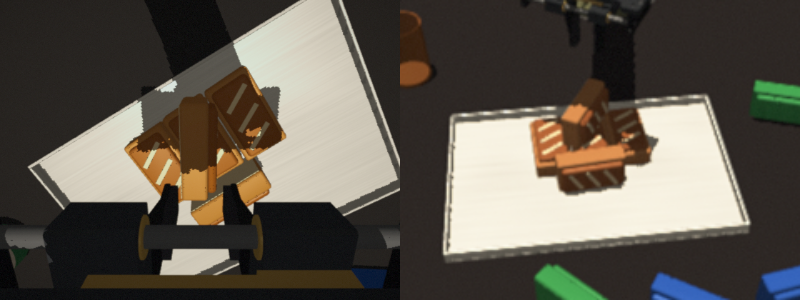

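Run:
```python
from h import *
o=here()[2];r=here()[1]
def proj(c,P):
    k=env.get_calibration(c);E=np.linalg.inv(k['extrinsics']);q=E[:3,:3]@P+E[:3,3];return np.array([k['fx']*q[0]/q[2]+k['cx'],k['fy']*q[1]/q[2]+k['cy']])
k=env.get_calibration('wrist');print(r.inv().apply(np.array(k['extrinsics'])[:3,3]-o['tool_pos']))
for c in('scene','side','wrist'):
    im=env.read_camera(c)[:,:,::-1].copy();
    for s in(-.015,0,.015):
        p=proj(c,o['tool_pos']+r.apply([0,s,0]));print(c,p.round())
        cv2.circle(im,tuple(int(x) for x in p),1,(255,0,255),-1)
    if c=='scene':A=im[100:250,170:370]
    if c=='side':B=im[100:250,200:400]
    if c=='wrist':D=cv2.resize(im,(400,300))
cv2.imwrite("pics/w4.png",np.vstack([np.hstack([cv2.resize(A,(400,300)),cv2.resize(B,(400,300))]),np.hstack([D,D])]))
```

```text
[ 0.08518708  0.0003347  -0.19989898]
scene [256. 169.]
scene [261. 170.]
scene [267. 171.]
side [307. 175.]
side [305. 178.]
side [302. 181.]
wrist [256. 255.]
wrist [282. 255.]
wrist [309. 255.]
```

View pics/w4.png

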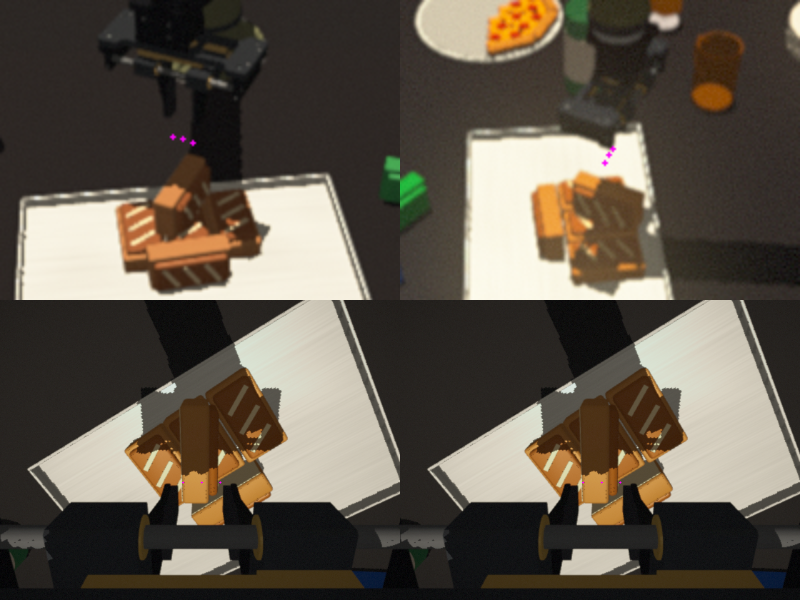

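Picture 7 (6 was the lift check) shows d still standing and not gripped. The visible fingertips sit about 40 mm behind the reported TCP. Wrist-image tip gap of 180 px for 87 mm gives 0.179 m depth, against 0.216 m expected, and the scene view gives about the same. I'll descend further, to a height that is safe under either reading.

Emit:
send_rows --pt "87 0 0 0 0 0 0" --pt "87 0 0 0 0 0 0" --pt "87 0 0 0 0 0 0" --pt "87 0 0 0 0 0 0" --pt "87 0 0 0 0 0 0" --pt "87 0 0 0 0 0 0" --pt "87 0 0 25 0 0 0" --pt "87 0 0 25 0 0 0" --pt "87 0 0 25 0 0 0" --pt "87 0 0 25 0 0 0" --pt "87 0 0 20 0 0 0" --pt "87 0 0 10 0 0 0"

```text
time_s: 8.9
tool_pos: [0.4802, -0.0392, 0.0381]
tool_rot: [-180.0, -0.1, 154.9]
force: [0.0, -0.1, -0.0]
grip_width: 0.087
```

Emit:
send_rows --pt "87 0 0 0 0 0 0" --pt "30 0 0 0 0 0 0" --pt "30 0 0 0 0 0 0" --pt "30 0 0 0 0 0 0" --pt "30 0 0 0 0 0 0" --pt "30 0 0 0 0 0 0" --pt "30 0 0 0 0 0 0" --pt "30 0 0 0 0 0 0" --pt "30 0 0 0 0 0 0" --pt "30 0 0 0 0 0 0"

```text
time_s: 9.9
tool_pos: [0.4814, -0.0394, 0.0398]
tool_rot: [-180.0, 0.0, 154.9]
force: [0.1, 0.4, -0.4]
grip_width: 0.0402
```

Emit:
send_rows --pt "30 0 0 -15 0 0 0" --pt "30 0 0 -30 0 0 0" --pt "30 0 0 -30 0 0 0" --pt "30 0 0 0 0 0 0"

```text
time_s: 10.3
tool_pos: [0.4844, -0.0395, 0.1184]
tool_rot: [179.9, 0.4, 154.9]
force: [1.0, 0.5, -0.9]
grip_width: 0.04
```

```bash
sed -i '/^def W/q' h.py
cat >> h.py <<'E'
def tcp(P,th,d=.0,depth=-.004):
    t=np.radians(th);x=-depth*np.sin(t)+.02*np.cos(t);z=depth*np.cos(t)+.02*np.sin(t)
    p=P+u*x;return [p[0],p[1],.004+z+d]
def tilt(th,yaw=94.8): return (R.from_euler('xyz',[180,0,yaw],degrees=True)*R.from_rotvec([-np.radians(th),0,0])).as_euler('xyz',degrees=True)
E
python3 - <<'E'
from h import *
o=here()[2];print(o['tool_pos'],o['grip_width'],o['qpos'])
p=tcp(W(119,140),38);print(p)
rows([p[0],p[1],.13],tilt(0),9,30)
E
```

```text
[ 0.48440538 -0.03949239  0.11837979] 0.04000426664331229 [ 44.06847955   2.90610172 -43.28943448 109.92924743   2.26676308
  67.58183933  64.82398054]
[np.float64(0.67652458096003), np.float64(0.1119955534634767), np.float64(0.01316118649208628)]
[30, -12.2, 24.3, -1.2, 0.001, 0.001, 0.116],
[30, -9.3, 25.6, -1.2, 0.001, 0.001, 0.116],
[30, -6.2, 26.5, -1.2, 0.001, 0.001, 0.116],
[30, -3.1, 27.0, -1.2, 0.001, 0.001, 0.116],
[30, 0.0, 27.2, -1.2, 0.001, 0.001, 0.116],
[30, 3.2, 27.0, -1.3, 0.001, 0.001, 0.116],
[30, 6.3, 26.4, -1.3, 0.001, 0.001, 0.116],
[30, 9.3, 25.5, -1.3, 0.001, 0.001, 0.116],
[30, 12.2, 24.3, -1.3, 0.001, 0.001, 0.116],
```

Emit:
send_rows --pt "30 -12 24 -1 0 0 0.116" --pt "30 -9 26 -1 0 0 0.116" --pt "30 -6 26 -1 0 0 0.116" --pt "30 -3 27 -1 0 0 0.116" --pt "30 0 27 -1 0 0 0.116" --pt "30 3 27 -1 0 0 0.116" --pt "30 6 26 -1 0 0 0.116" --pt "30 9 26 -1 0 0 0.116" --pt "30 12 24 -1 0 0 0.116" --pt "30 0 0 0 0 0 0" --pt "30 0 0 0 0 0 0"

```text
time_s: 11.4
tool_pos: [0.6716, 0.1119, 0.1219]
tool_rot: [-179.8, -0.0, 95.2]
force: [-0.3, -0.4, -1.6]
grip_width: 0.0399
```

Run:
```python
from h import *
p=tcp(W(119,140),38)
rows([p[0],p[1],.075],tilt(38),7,30)
```

```text
[30, -0.1, 0.7, 6.7, -0.095, -0.0, 0.001],
[30, -0.0, 0.1, 6.7, -0.095, -0.0, 0.001],
[30, -0.0, -0.6, 6.7, -0.095, -0.0, 0.001],
[30, -0.0, -1.2, 6.6, -0.095, -0.0, 0.001],
[30, -0.0, -1.8, 6.5, -0.095, -0.0, 0.001],
[30, -0.0, -2.4, 6.3, -0.095, -0.0, 0.001],
[30, -0.0, -3.0, 6.0, -0.095, -0.0, 0.001],
```

Emit:
send_rows --pt "30 0 1 7 -0.095 0 0" --pt "30 0 0 7 -0.095 0 0" --pt "30 0 -1 7 -0.095 0 0" --pt "30 0 -1 7 -0.095 0 0" --pt "30 0 -2 7 -0.095 0 0" --pt "30 0 -2 6 -0.095 0 0" --pt "30 0 -3 6 -0.095 0 0" --pt "30 0 0 0 0 0 0" --pt "30 0 0 0 0 0 0"

```text
time_s: 12.3
tool_pos: [0.6772, 0.1108, 0.0753]
tool_rot: [142.0, 0.1, 95.0]
force: [1.7, 0.9, -0.4]
grip_width: 0.0398
```

Run:
```python
from h import *
p=tcp(W(119,140),38);print(p,here()[2]['force'])
p[2]+=.004
rows(p,tilt(38),6,30)
b=env.read_camera("scene");b2=env.read_camera("side")
cv2.imwrite("pics/v8.png",np.hstack([cv2.resize(b[70:310,150:400],(400,384)),cv2.resize(b2[100:310,180:400],(400,384))])[:,:,::-1])
```

```text
[np.float64(0.67652458096003), np.float64(0.1119955534634767), np.float64(0.01316118649208628)] [ 1.663299    0.93659614 -0.36507397]
[30, 0.2, -6.0, 7.6, -0.0, -0.0, 0.001],
[30, 0.2, -6.0, 7.6, -0.0, -0.0, 0.001],
[30, 0.2, -6.0, 7.6, -0.0, -0.0, 0.001],
[30, 0.2, -6.0, 7.6, -0.0, -0.0, 0.001],
[30, 0.2, -6.0, 7.6, -0.0, -0.0, 0.001],
[30, 0.2, -6.0, 7.6, -0.0, -0.0, 0.001],
```

View pics/v8.png

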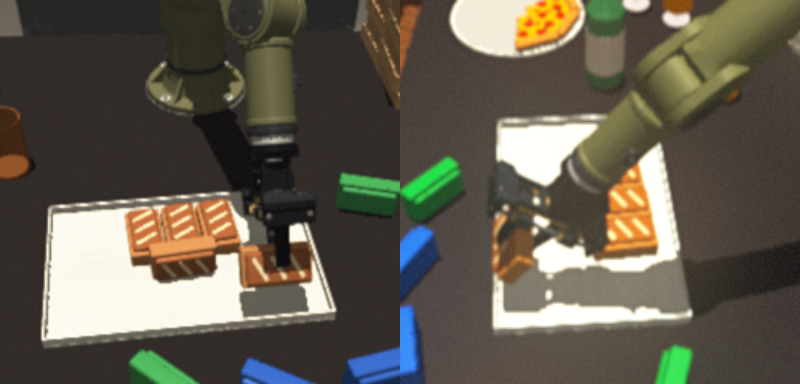

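Emit:
send_rows --pt "30 0 -6 8 0 0 0" --pt "30 0 -6 8 0 0 0" --pt "30 0 -6 8 0 0 0" --pt "30 0 -6 8 0 0 0" --pt "30 0 -5 6 0 0 0" --pt "30 0 -4 5 0 0 0" --pt "30 0 0 0 0 0 0"

```text
time_s: 13.1
tool_pos: [0.6802, 0.1118, 0.0219]
tool_rot: [141.9, 0.0, 95.0]
force: [0.2, -0.1, -1.2]
grip_width: 0.0399
```

Emit:
send_rows --pt "30 0 -3 1 0 0 0" --pt "30 0 -3 1 0 0 0" --pt "30 0 0 0 0 0 0" --pt "30 0 0 0 0 0 0"

```text
time_s: 13.5
tool_pos: [0.6751, 0.1116, 0.0163]
tool_rot: [141.9, 0.0, 95.0]
force: [0.3, -1.4, -1.0]
grip_width: 0.0398
```

Emit:
send_rows --pt "30 0 -1.5 2 0 0 0" --pt "30 0 0 0 0 0 0" --pt "62 0 0 0 0 0 0" --pt "62 0 0 0 0 0 0" --pt "62 0 0 0 0 0 0" --pt "62 0 0 0 0 0 0" --pt "62 0 0 -8 0 0 0" --pt "62 0 0 -8 0 0 0" --pt "62 0 0 -10 0 0 0" --pt "62 0 0 -15 0 0 0" --pt "62 0 0 -25 0 0 0" --pt "62 0 0 -25 0 0 0"

```text
time_s: 14.7
tool_pos: [0.6185, 0.1069, 0.085]
tool_rot: [142.0, -0.0, 95.1]
force: [0.8, -0.7, 0.5]
grip_width: 0.0618
```

Run:
```python
from h import *
print(here()[2]['tool_pos'],here()[2]['force'])
b=env.read_camera("scene");b2=env.read_camera("side")
cv2.imwrite("pics/v9.png",np.hstack([cv2.resize(b[150:310,150:400],(400,256)),cv2.resize(b2[140:310,220:400],(400,378))[:256] if 0 else cv2.resize(b2[140:310,200:400],(400,256))])[:,:,::-1])
for c in("scene","side"):
    for r in env.regions_of(c,"roll_d")[:9]:
        l,t,rr,bb=r['rect'];w=ray(c,((l+rr)/2,(t+bb)/2),.03)[:2]-C;q=[w@u*1000,w@v*1000]
        if abs(q[0])<150 and abs(q[1])<230: print(c,round(r['confidence'],2),np.round(r['rect']),np.round(q))
```

```text
[0.61848909 0.10691621 0.08497848] [ 0.83822226 -0.68778266  0.48409274]
scene 0.84 [271. 193. 301. 231.] [-49.  70.]
scene 0.74 [296. 236. 337. 264.] [ 98. 129.]
scene 0.71 [253. 194. 276. 218.] [-80.  13.]
scene 0.7 [244. 218. 284. 244.] [14. -0.]
scene 0.59 [230. 203. 251. 236.] [-35. -60.]
side 0.76 [244. 231. 269. 271.] [ 80. 148.]
side 0.56 [280. 189. 291. 194.] [-20. -85.]
side 0.52 [284. 220. 321. 244.] [-57.  87.]
```

View pics/v9.png

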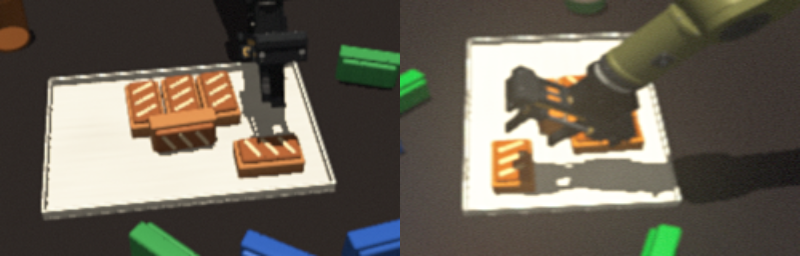

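d is lying flat at about lx 90, ly 140 (scene crop pixel (268,155)). Next is e.

Run:
```python
from h import *
rows([.5775,-.036,.12],tilt(0),10,72)
```

```text
[72, -13.8, -2.2, -6.1, 0.067, 0.0, 0.0],
[72, -13.8, -2.6, -5.9, 0.067, 0.0, 0.0],
[72, -13.8, -3.0, -5.7, 0.067, 0.0, 0.0],
[72, -13.8, -3.3, -5.5, 0.067, 0.0, 0.0],
[72, -13.8, -3.7, -5.3, 0.067, 0.0, 0.0],
[72, -13.8, -4.0, -5.0, 0.067, 0.0, 0.0],
[72, -13.8, -4.3, -4.7, 0.067, 0.0, 0.0],
[72, -13.8, -4.6, -4.4, 0.067, 0.0, 0.0],
[72, -13.8, -4.9, -4.1, 0.067, 0.0, 0.0],
[72, -13.8, -5.2, -3.8, 0.067, 0.0, 0.0],
```

Emit:
send_rows --pt "72 0 12 -16 0 0 0" --pt "72 0 12 -16 0.05 0 0" --pt "72 -15 -3 -5 0.075 0 0" --pt "72 -15 -3 -5 0.075 0 0" --pt "72 -15 -3 -5 0.075 0 0" --pt "72 -15 -4 -5 0.075 0 0" --pt "72 -15 -4 -4 0.075 0 0" --pt "72 -15 -4 -4 0.075 0 0" --pt "72 -15 -4 -4 0.075 0 0" --pt "72 -15 -4 0 0.075 0 0" --pt "72 -15 -4 0 0.015 0 0" --pt "72 0 0 0 0 0 0"

```text
time_s: 16.1
tool_pos: [0.5869, -0.0355, 0.1424]
tool_rot: [-179.8, 0.2, 94.8]
force: [0.3, -0.2, -1.4]
grip_width: 0.072
```

Run:
```python
from h import *
print(here()[0],here()[2]['tool_rot'])
rows([.5775,-.036,.06],[180,0,95.5],5,72)
```

```text
[ 0.5868903  -0.03553827  0.14241179] [-1.79837288e+02  1.51206944e-01  9.47747138e+01]
[72, 0.1, -1.8, 16.5, -0.001, 0.001, -0.003],
[72, 0.1, -1.8, 16.5, -0.001, 0.001, -0.003],
[72, 0.1, -1.9, 16.5, -0.001, 0.001, -0.003],
[72, 0.1, -1.9, 16.5, -0.001, 0.001, -0.003],
[72, 0.1, -1.9, 16.5, -0.001, 0.001, -0.003],
```

Emit:
send_rows --pt "72 0 -2 20 0 0 0" --pt "72 0 -2 25 0 0 0" --pt "72 0 -2 25 0 0 0" --pt "72 0 -2 20 0 0 0" --pt "72 0 -2 15 0 0 0" --pt "72 0 0 10 0 0 0" --pt "72 0 0 0 0 0 0" --pt "72 0 0 0 0 0 0"

```text
time_s: 16.9
tool_pos: [0.5776, -0.0325, 0.0303]
tool_rot: [179.9, 0.0, 95.0]
force: [0.1, -0.6, 0.3]
grip_width: 0.072
```

Run:
```python
from h import *
print(here()[0],here()[2]['tool_rot'])
a=env.read_camera("wrist");k=env.get_calibration('wrist')
cv2.imwrite("pics/w10.png",a[:,:,::-1]);import pickle;pickle.dump(k,open('kw.pkl','wb'))
```

```text
[ 0.57762888 -0.03247005  0.03025849] [1.79931276e+02 2.55694768e-02 9.50481485e+01]
```

View pics/w10.png

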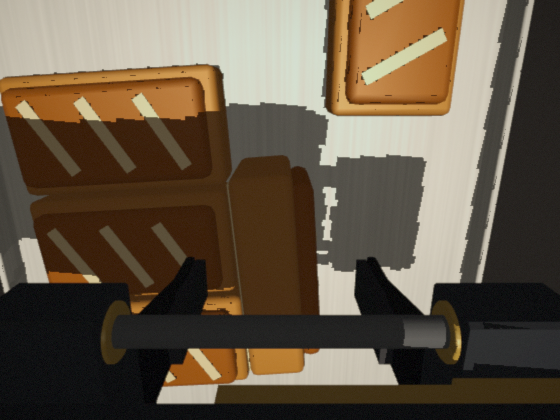

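Emit:
send_rows --pt "72 0 0 10 0 0 0" --pt "72 0 0 9 0 0 0" --pt "72 0 0 0 0 0 0" --pt "30 0 0 0 0 0 0" --pt "30 0 0 0 0 0 0" --pt "30 0 0 0 0 0 0" --pt "30 0 0 0 0 0 0" --pt "30 0 0 0 0 0 0" --pt "30 0 0 0 0 0 0" --pt "30 0 0 0 0 0 0" --pt "30 0 0 0 0 0 0"

```text
time_s: 18.05
tool_pos: [0.5772, -0.0326, 0.0108]
tool_rot: [180.0, 0.0, 95.0]
force: [-1.6, 0.1, 2.0]
grip_width: 0.0405
```

Emit:
send_rows --pt "30 0 0 -15 0 0 0" --pt "30 0 0 -30 0 0 0" --pt "30 0 0 -30 0 0 0" --pt "30 0 0 -25 0 0 0" --pt "30 0 0 0 0 0 0"

```text
time_s: 18.55
tool_pos: [0.5802, -0.0325, 0.1157]
tool_rot: [179.5, 0.1, 95.0]
force: [0.7, 0.1, 0.5]
grip_width: 0.0405
```

Run:
```python
from h import *
import pickle;k=pickle.load(open('kw.pkl','rb'))
def show(n,pts,z):
    w=[ray('',p,z,k)[:2] for p in pts];print(n,'local',[np.round([(x-C)@u*1000,(x-C)@v*1000]).tolist() for x in w])
show('c',[(0,88),(220,68),(231,183),(28,193)],.03)
show('b',[(35,200),(231,187),(240,290),(55,295)],.03)
show('a end',[(243,300),(248,380)],.03)
show('d near end',[(330,112),(450,113)],.03)
p=tcp(W(119,-130),38,depth=.007);print(p,here()[0])
rows([p[0],p[1],.13],tilt(0),5,30)
```

```text
c local [[-117.0, 92.0], [-4.0, 102.0], [-1.0, 42.0], [-114.0, 37.0]]
b local [[-111.0, 32.0], [-1.0, 40.0], [2.0, -24.0], [-111.0, -28.0]]
a end local [[4.0, -31.0], [6.0, -91.0]]
d near end local [[52.0, 80.0], [115.0, 80.0]]
[np.float64(0.6923750076982478), np.float64(-0.15762628605685566), np.float64(0.02182930478176022)] [ 0.58017703 -0.03251235  0.11568523]
[30, -26.9, 20.2, -2.7, 0.002, 0.0, 0.001],
[30, -26.9, 20.2, -2.7, 0.002, 0.0, 0.001],
[30, -26.9, 20.2, -2.7, 0.002, 0.0, 0.001],
[30, -26.8, 20.2, -2.8, 0.002, 0.0, 0.001],
[30, -26.8, 20.2, -2.8, 0.002, 0.0, 0.001],
```

Emit:
send_rows --pt "30 -29 20 -3 0 0 0" --pt "30 -29 20 -3 0 0 0" --pt "30 -29 20 -3 0 0 0" --pt "30 -29 20 -3 0 0 0" --pt "30 -28 20 -2 0 0 0" --pt "30 0 0 0 -0.05 0 0" --pt "30 0 0 7 -0.08 0 0" --pt "30 0 0 7 -0.08 0 0" --pt "30 0 -1 7 -0.08 0 0" --pt "30 0 -1 7 -0.08 0 0" --pt "30 0 -2 7 -0.08 0 0" --pt "30 0 -2 7 -0.08 0 0"

```text
time_s: 19.75
tool_pos: [0.693, -0.1668, 0.0814]
tool_rot: [149.5, 0.0, 95.0]
force: [0.3, 0.9, -1.1]
grip_width: 0.0407
```

Emit:
send_rows --pt "30 0 -3 6 -0.08 0 0" --pt "30 0 0 0 -0.055 0 0" --pt "30 0 0 0 0 0 0" --pt "30 0 0 0 0 0 0"

```text
time_s: 20.15
tool_pos: [0.694, -0.1672, 0.0752]
tool_rot: [142.0, -0.0, 95.0]
force: [1.4, -0.1, -0.4]
grip_width: 0.0404
```

Run:
```python
from h import *
p=tcp(W(118,-140),38,depth=.007);print(p,here()[0],here()[2]['tool_rot'],here()[2]['grip_width'])
p[2]+=.003
rows(p,tilt(38),6,30)
```

```text
[np.float64(0.6922155076982478), np.float64(-0.16767498605685566), np.float64(0.02182930478176022)] [ 0.6940201  -0.16721952  0.07523649] [ 1.41983945e+02 -3.10178378e-02  9.49852270e+01] 0.04042304242952106
[30, -0.1, -5.4, 6.4, 0.0, -0.0, 0.0],
[30, -0.1, -5.4, 6.4, 0.0, -0.0, 0.0],
[30, -0.1, -5.4, 6.4, 0.0, -0.0, 0.0],
[30, -0.1, -5.4, 6.4, 0.0, -0.0, 0.0],
[30, -0.1, -5.4, 6.4, 0.0, -0.0, 0.0],
[30, -0.1, -5.4, 6.4, 0.0, -0.0, 0.0],
```

Emit:
send_rows --pt "30 0 -5.5 6.5 0 0 0" --pt "30 0 -5.5 6.5 0 0 0" --pt "30 0 -5.5 6.5 0 0 0" --pt "30 0 -5.5 6.5 0 0 0" --pt "30 0 -5.5 6.5 0 0 0" --pt "30 0 -5.5 6.5 0 0 0" --pt "30 0 0 0 0 0 0" --pt "30 0 0 0 0 0 0"

```text
time_s: 20.95
tool_pos: [0.6924, -0.1669, 0.0242]
tool_rot: [141.9, -0.0, 95.0]
force: [0.3, -0.0, 0.3]
grip_width: 0.0404
```

Emit:
send_rows --pt "30 0 -1 1 0 0 0" --pt "62 0 0 0 0 0 0" --pt "62 0 0 0 0 0 0" --pt "62 0 0 0 0 0 0" --pt "62 0 0 0 0 0 0" --pt "62 0 0 -8 0 0 0" --pt "62 0 0 -8 0 0 0" --pt "62 0 0 -10 0 0 0" --pt "62 0 0 -15 0 0 0" --pt "62 0 10 -25 0 0 0" --pt "0 0 20 -25 0 0 0" --pt "0 0 20 -25 0 0 0"

```text
time_s: 22.15
tool_pos: [0.6593, -0.1701, 0.1467]
tool_rot: [141.9, 0.0, 95.0]
force: [-0.1, 0.6, 0.2]
grip_width: 0.0531
```

Run:
```python
from h import *
print(here()[0],here()[2]['tool_rot'])
for c in("scene","side"):
    env.read_camera(c)
    for r in env.regions_of(c,"roll_d")[:9]:
        l,t,rr,bb=r['rect'];w=ray(c,((l+rr)/2,(t+bb)/2),.03)[:2]-C;q=[w@u*1000,w@v*1000]
        if abs(q[0])<150 and abs(q[1])<230: print(c,round(r['confidence'],2),np.round(r['rect']),np.round(q))
# push point behind b: tool x along tray x -> yaw 4.8 or 184.8
p=W(-131,5);print(p)
rows([p[0],p[1],.11],[180,0,184.8],12,0)
```

```text
[ 0.65927557 -0.17008887  0.14672129] [1.41924189e+02 4.86958956e-02 9.49894428e+01]
scene 0.97 [227. 200. 250. 238.] [-36. -64.]
scene 0.97 [252. 196. 275. 231.] [-50.   6.]
scene 0.81 [188. 244. 230. 271.] [  90. -148.]
scene 0.74 [272. 196. 303. 229.] [-47.  74.]
scene 0.65 [296. 236. 337. 264.] [ 97. 129.]
side 0.81 [278. 186. 317. 209.] [-56. -55.]
side 0.74 [283. 200. 319. 226.] [-61.  10.]
side 0.66 [246. 235. 270. 272.] [ 76. 155.]
side 0.63 [284. 217. 322. 244.] [-60.  82.]
side 0.59 [247. 167. 267. 198.] [  74. -134.]
[ 0.42054   -0.0449822]
[0, 12.2, -16.8, -9.4, 0.043, 0.044, -0.125],
[0, 14.6, -15.5, -8.1, 0.043, 0.044, -0.125],
[0, 16.7, -13.9, -6.8, 0.043, 0.044, -0.125],
[0, 18.6, -11.9, -5.4, 0.043, 0.044, -0.125],
[0, 20.2, -9.7, -4.1, 0.043, 0.044, -0.125],
[0, 21.4, -7.2, -2.8, 0.043, 0.044, -0.125],
[0, 22.2, -4.6, -1.6, 0.043, 0.044, -0.125],
[0, 22.7, -1.8, -0.5, 0.043, 0.044, -0.125],
[0, 22.7, 1.0, 0.5, 0.043, 0.044, -0.125],
[0, 22.4, 3.9, 1.4, 0.043, 0.044, -0.125],
[0, 21.6, 6.7, 2.1, 0.043, 0.044, -0.125],
[0, 20.5, 9.5, 2.7, 0.043, 0.044, -0.125],
```

Run:
```python
from h import *
p=W(-110,5)
rows([p[0],p[1],.11],[180,0,4.8],12,0)
```

```text
[0, 12.2, -15.4, -8.3, 0.044, -0.043, 0.126],
[0, 9.7, -17.2, -8.0, 0.044, -0.043, 0.126],
[0, 7.1, -18.6, -7.6, 0.044, -0.043, 0.126],
[0, 4.4, -19.6, -7.0, 0.044, -0.043, 0.126],
[0, 1.6, -20.3, -6.3, 0.044, -0.043, 0.126],
[0, -1.2, -20.6, -5.4, 0.044, -0.043, 0.126],
[0, -4.0, -20.5, -4.4, 0.044, -0.043, 0.126],
[0, -6.7, -20.0, -3.3, 0.044, -0.043, 0.126],
[0, -9.3, -19.1, -2.1, 0.044, -0.043, 0.126],
[0, -11.7, -17.8, -0.8, 0.044, -0.043, 0.126],
[0, -13.9, -16.2, 0.5, 0.044, -0.043, 0.126],
[0, -15.7, -14.3, 1.8, 0.044, -0.043, 0.126],
```

Emit:
send_rows --pt "0 12 -15 -8 0.044 -0.043 0.126" --pt "0 10 -17 -8 0.044 -0.043 0.126" --pt "0 7 -19 -8 0.044 -0.043 0.126" --pt "0 4 -20 -7 0.044 -0.043 0.126" --pt "0 2 -20 -6 0.044 -0.043 0.126" --pt "0 -1 -21 -5 0.044 -0.043 0.126" --pt "0 -4 -21 -4 0.044 -0.043 0.126" --pt "0 -7 -20 -3 0.044 -0.043 0.126" --pt "0 -9 -19 -2 0.044 -0.043 0.126" --pt "0 -12 -18 -1 0.044 -0.043 0.126" --pt "0 -14 -16 0 0.044 -0.043 0.126" --pt "0 -16 -14 2 0.044 -0.043 0.126"

```text
time_s: 23.55
tool_pos: [0.4443, -0.066, 0.1008]
tool_rot: [179.0, -1.4, 10.2]
force: [0.9, 0.8, -0.6]
grip_width: 0.0003
```

Emit:
send_rows --pt "0 0 0 0 0 0 0" --pt "0 0 0 0 0 0 0"

```text
time_s: 23.75
tool_pos: [0.4458, -0.0672, 0.1011]
tool_rot: [178.8, -1.5, 10.6]
force: [-0.1, -0.6, -0.6]
grip_width: 0.0006
```

Run:
```python
from h import *
p=W(-127,5);print(here()[0],here()[2]['tool_rot'],here()[2]['qpos'],p)
rows([p[0],p[1],.07],[180,0,5.5],4,0)
```

```text
[ 0.44580907 -0.06715908  0.1011378 ] [178.83962664  -1.54549609  10.64307729] [ 56.86649146  -3.45501409 -50.08523917 116.47248062  -2.23224759
  63.93962775 -71.633005  ] [ 0.424526  -0.0446474]
[0, -4.4, -6.7, 7.5, 0.005, -0.007, 0.022],
[0, -4.5, -6.5, 7.6, 0.005, -0.007, 0.022],
[0, -4.6, -6.4, 7.7, 0.005, -0.007, 0.022],
[0, -4.7, -6.3, 7.7, 0.005, -0.007, 0.022],
```

Emit:
send_rows --pt "0 -5 -7 0 0.005 -0.007 0.022" --pt "0 -5 -7 8 0.005 -0.007 0.022" --pt "0 -5 -6 12 0.005 -0.007 0.022" --pt "0 -5 -6 12 0.005 -0.007 0.022" --pt "0 0 0 0 0 0 0" --pt "0 0 0 0 0 0 0"

```text
time_s: 24.35
tool_pos: [0.423, -0.0445, 0.0695]
tool_rot: [-180.0, -0.0, 5.5]
force: [-0.1, -0.2, 0.3]
grip_width: 0.0005
```

Run:
```python
from h import *
p=W(-127,5);o=here()[2];print(o['tool_pos'],o['tool_rot'],o['qpos'],p)
rows([p[0],p[1],.02],[180,0,5.5],4,0)
```

```text
[ 0.42299069 -0.04446665  0.06949914] [-1.79980312e+02 -2.62486745e-02  5.50412331e+00] [ 56.12878056  -2.9666249  -51.68818337 120.02107757  -2.66763114
  61.82247548 -78.75843345] [ 0.424526  -0.0446474]
[0, 0.4, 0.1, 12.4, -0.0, -0.0, 0.0],
[0, 0.4, 0.1, 12.4, -0.0, -0.0, 0.0],
[0, 0.4, 0.1, 12.4, -0.0, -0.0, 0.0],
[0, 0.4, 0.1, 12.4, -0.0, -0.0, 0.0],
```

Emit:
send_rows --pt "0 0 0 13 0 0 0" --pt "0 0 0 13 0 0 0" --pt "0 0 0 13 0 0 0" --pt "0 0 0 13 0 0 0" --pt "0 0 0 0 0 0 0"

```text
time_s: 24.85
tool_pos: [0.4209, -0.0439, 0.015]
tool_rot: [-179.8, 0.2, 5.5]
force: [-0.9, -0.1, -0.6]
grip_width: 0.0005
```

Emit:
send_rows --pt "0 0 0 7 0 0 0" --pt "0 0 0 7 0 0 0" --pt "0 0 0 7 0 0 0" --pt "0 0 0 7 0 0 0" --pt "0 0 0 0 0 0 0" --pt "0 0 0 0 0 0 0"

```text
time_s: 25.45
tool_pos: [0.4228, -0.0443, -0.0108]
tool_rot: [-179.9, 0.0, 5.4]
force: [0.4, -0.9, 1.4]
grip_width: 0.0004
```

Emit:
send_rows --pt "0 0 0 6 0 0 0" --pt "0 4 0 0 0 0 0" --pt "0 4 0 0 0 0 0" --pt "0 4 0 0 0 0 0" --pt "0 5 0 0 0 0 0" --pt "0 5 0 0 0 0 0" --pt "0 5 0 0 0 0 0" --pt "0 5 0 0 0 0 0" --pt "0 5 0 0 0 0 0" --pt "0 5 0 0 0 0 0" --pt "0 5 0 0 0 0 0" --pt "0 0 0 0 0 0 0"

```text
time_s: 26.65
tool_pos: [0.4708, -0.0398, -0.0166]
tool_rot: [-179.9, -0.1, 5.4]
force: [0.7, -0.3, -1.0]
grip_width: -0.0
```

Run:
```python
from h import *
o=here()[2];print(o['force'],np.round([(o['tool_pos'][:2]-C)@u,(o['tool_pos'][:2]-C)@v],4))
for c in("scene","side"):
    env.read_camera(c)
    for r in env.regions_of(c,"roll_d")[:9]:
        l,t,rr,bb=r['rect'];w=ray(c,((l+rr)/2,(t+bb)/2),.03)[:2]-C;q=[w@u*1000,w@v*1000]
        if abs(q[0])<150 and abs(q[1])<230: print(c,round(r['confidence'],2),np.round(r['rect']),np.round(q))
```

```text
[ 0.67053433 -0.26560081 -1.02249809] [-0.0805  0.006 ]
scene 0.88 [228. 202. 251. 240.] [-31. -62.]
scene 0.77 [253. 208. 278. 244.] [-3.  6.]
scene 0.7 [188. 244. 231. 274.] [  95. -145.]
scene 0.57 [296. 237. 339. 263.] [ 98. 132.]
side 0.84 [283. 223. 321. 244.] [-56.  92.]
side 0.84 [246. 231. 269. 271.] [ 77. 147.]
side 0.79 [279. 191. 299. 205.] [-27. -56.]
side 0.68 [243. 168. 267. 197.] [  80. -133.]
side 0.67 [271. 201. 301. 227.] [-14.  12.]
```

Emit:
send_rows --pt "0 5 0 0 0 0 0" --pt "0 5 0 0 0 0 0" --pt "0 5 0 0 0 0 0" --pt "0 5 0 0 0 0 0" --pt "0 5 0 0 0 0 0" --pt "0 5 0 0 0 0 0" --pt "0 5 0 0 0 0 0" --pt "0 5 0 0 0 0 0" --pt "0 5 0 0 0 0 0" --pt "0 5 0 0 0 0 0" --pt "0 0 0 0 0 0 0" --pt "0 0 0 0 0 0 0"

```text
time_s: 28.05
tool_pos: [0.5198, -0.0353, -0.0167]
tool_rot: [-179.9, -0.0, 5.4]
force: [-1.0, 0.2, -0.3]
grip_width: 0.0005
```

Run:
```python
from h import *
o=here()[2];print(o['force'],o['tool_rot'],np.round([(o['tool_pos'][:2]-C)@u,(o['tool_pos'][:2]-C)@v],4))
a=env.read_camera("scene");b=env.read_camera("side")
cv2.imwrite("pics/v11.png",np.hstack([cv2.resize(a[150:310,160:375],(400,298)),cv2.resize(b[140:310,210:370],(280,298))])[:,:,::-1])
```

```text
[-0.95405081  0.21289206 -0.26088964] [-1.79949904e+02 -2.92786005e-02  5.43193349e+00] [-0.0313  0.0064]
```

View pics/v11.png

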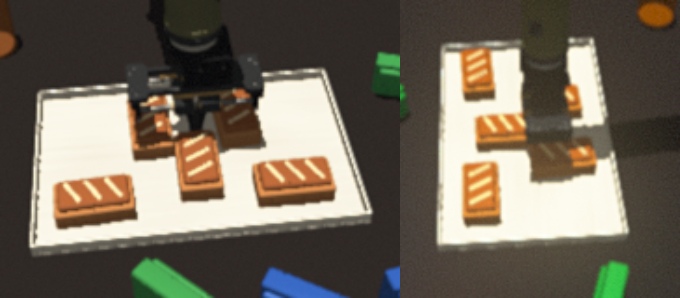

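Picture 11: d (294,180) and e (94,197) lie flat at the +x side, and b (199,165) has slid straight out of the row with a and c left in place. I'll keep pushing b to about lx 76.

Emit:
send_rows --pt "0 5 0 0 0 0 0" --pt "0 5 0 0 0 0 0" --pt "0 5 0 0 0 0 0" --pt "0 5 0 0 0 0 0" --pt "0 5 0 0 0 0 0" --pt "0 5 0 0 0 0 0" --pt "0 5 0 0 0 0 0" --pt "0 5 0 0 0 0 0" --pt "0 3 0 0 0 0 0" --pt "0 0 0 0 0 0 0" --pt "0 -10 0 0 0 0 0" --pt "0 -10 0 -10 0 0 0"

```text
time_s: 29.35
tool_pos: [0.5403, -0.033, -0.0078]
tool_rot: [-179.9, 0.2, 5.4]
force: [-0.6, 0.2, -1.1]
grip_width: 0.0005
```

Emit:
send_rows --pt "0 0 0 -40 0 0 0" --pt "0 0 0 -40 0 0 0" --pt "0 0 0 -40 0 0 0" --pt "0 -15 0 -40 0 0 0" --pt "0 -30 0 -40 0 0 0" --pt "0 -30 0 -40 0 0 0" --pt "0 -30 0 -20 0 0 0" --pt "0 -30 0 0 0 0 0" --pt "0 0 0 0 0 0 0"

```text
time_s: 30.25
tool_pos: [0.4051, -0.0472, 0.2537]
tool_rot: [179.7, 0.0, 5.2]
force: [0.3, 0.2, -1.4]
grip_width: 0.0005
```

Run:
```python
from h import *
o=here()[2];print(o['tool_pos'])
im={}
for c in("scene","side"):
    im[c]=env.read_camera(c)
    for r in env.regions_of(c,"roll_d")[:9]:
        m=r['region'].astype(np.uint8);(x,y),wh,ang=cv2.minAreaRect(cv2.findNonZero(m));w=ray(c,(x,y),.03)[:2]-C;q=[w@u*1000,w@v*1000]
        if abs(q[0])<150 and abs(q[1])<230: print(c,round(r['confidence'],2),np.round(q),m.sum())
a=im["scene"];b=im["side"]
cv2.imwrite("pics/v12.png",np.hstack([cv2.resize(a[150:310,160:375],(440,328),interpolation=2),cv2.resize(b[140:310,210:370],(309,328),interpolation=2)])[:,:,::-1])
```

```text
[ 0.40514339 -0.04724888  0.25369267]
scene 0.92 [-49.  69.] 721
scene 0.82 [89.  5.] 945
scene 0.78 [  92. -146.] 1084
scene 0.66 [-42. -61.] 718
scene 0.56 [ 90. 133.] 1059
side 0.8 [-49. -50.] 658
side 0.71 [-59.  79.] 770
side 0.66 [  85. -134.] 578
side 0.64 [78. 14.] 704
side 0.62 [ 80. 143.] 803
```

View pics/v12.png

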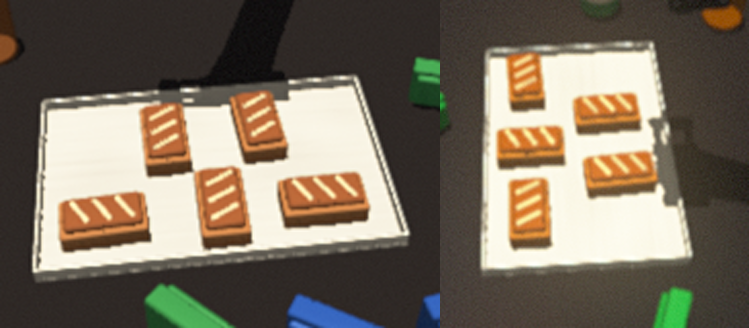

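Picture 12 shows all five rolls crown up, flat and apart. Both cameras agree, with about one roll in each quarter, so I'm handing in.

```bash
python3 -c "
from cell import env
print(env.sign_off())"
```

```text
the job is handed in; nothing more can be done
None
```

All five rolls now lie flat, base down and apart on the pan, and I handed the job in at about 30 s of the 69 s allowed. No verdict is reported.

**What I did:** I gripped roll d and then roll e across their 40 mm thickness. Each was tilted 38° and released, so it dropped onto its base on the pan's +x side, at opposite ends. I then pushed roll b straight out of the tight row, which left a and c apart where they lay.

**Last checks:** the final scene and side pictures show every roll crown up and none touching. The centres below are in the pan's frame; the two cameras agree to about 12 mm.

| Roll | x (mm) | y (mm) |
|---|---|---|
| a | -45 | -56 |
| b | 83 | 9 |
| c | -54 | 74 |
| d | 85 | 138 |
| e | 88 | -140 |

- **Spacing and quarters:** the closest centres are about 130 mm apart, and every quarter of the pan holds a roll.
- **Heights and tilts:** I judged these from the pictures and did not measure them.
- **Bottle, candle and mug:** nothing in the moves or the forces reported after each one suggested contact. I did not re-measure their positions at the end.

**What disagreed:** the first two tries at gripping d closed on nothing. The camera views put the real fingertips about 40 mm behind the reported TCP. I lowered the later grips and the push to allow for that. On the first try I had also lifted before the fingers had finished closing. Neither miss moved anything.

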